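# Close the key machine with its slotted cover and wing nut

### The job

The key-cutting machine in the middle of the bench stands open. Set its blue cover, the one with the long slot, flat and square over the stud and the wing nut so that it closes the housing, then turn the red wing nut clockwise until it is snug, wings across the slot. Leave the black cover where it is and let go of everything.

Things in the scene. Friction and masses are not known exactly. Their poses are not given: they have to be found in the camera images.
- slot_cover: Blue plate 170 (x) x 140 (y) x 5 mm, on top a raised collar 90 (x) x 52 (y) mm outside, 28 mm high (rim 33 mm above the underside). A slot 68 (x) x 30 (y) mm goes straight through collar and plate in the middle. Loose, 0.17 to 0.35 kg, starts flat on the bench. Origin: centre of the underside; x along the slot, z up. Grip it across the collar's 52 mm. Fits either way round (half turn).
- plain_cover: Bystander: black cover with the same plate and collar, but only a 14 mm square hole in the middle; it does not fit over the wing nut. Loose. Origin: centre of the underside.
- machine: Grey fixed housing, open-topped box 170 (x) x 140 (y) x 80 mm high, walls 15 mm; motor and key vice, lower than the rim, at its +x end. Origin: centre of the underside, z up; the 8 mm stud stands on this axis, tip at 131 mm. The cover belongs flat on the rim (underside 80 mm above this origin), centred on the stud, slot along the machine's x; collar rim then at 113 mm.
- nut_centre (a point): Point on the stud's axis at mid-height of the red wing nut's wings, 131 mm above the machine's origin at joint 0; x along the wings, z up. Nut captive on the stud, 52 mm over the wings (x), 12 mm thick (y), wings 26 mm high (13 mm above and below this point). At joint 0 the slot passes down over it; the wings then stand 5 mm above the collar's rim. Pinch across the 12 mm.
- wing_nut (a joint): Turn of the wing nut, rad, growing clockwise seen from above. At 0 its wings lie along the machine's x (along the slot); starts at 0 to 0.15. It runs down 3 mm as it turns and meets its stop, snug on the cover, at 1.57, wings across the slot. Stiff (0.04 N m), stays where left; one grasp is enough.
Not all that is in view belongs to the job. What is shaped like the slot_cover but green is not meant.

How it is judged:
By the outcome, as a careful person would: the job done as asked, in the order asked, and still so for the second after the job is handed in, with the robot touching nothing.
It also fails if it takes over 48 s, if anything falls off the work surface, if the arm or the gripper's body presses on something with over 40 N, if the wrist force passes 120 N, or if a joint passes its speed limit or range.

### The arm

A 7-joint arm with a two-finger parallel gripper is mounted at the origin on the work surface. World frame = base frame: x ahead of the robot, y to its left, z up, the work surface at z = 0. Lengths are in m, angles in rad, forces in N, time in s.
With the tool pointing down it reaches from about 0.425 to 0.925 m from the base axis. Payload 6.8 kg.
Tool frame: the origin (TCP) lies midway between the tips of the shut fingers; the grasp point (between the pads) lies 19 mm behind it; z points along the fingers, y is the line along which they close (so a half turn about z gives the same grasp; the last joint's range is limited). The gripper opens to 85 mm and grips with 20 to 120 N. Pads are 22 mm wide; open, the fingers measure 114 mm over their backs; the gripper's body (76 mm by 85 mm) begins 54 mm behind the grasp point. The pads swing forward as they close: fully open they stand 13 mm farther back than shut.
Start: joints at [1.208, 0.477, 0.022, 1.555, -0.011, 1.109, -0.083], TCP at [0.17, -0.653, 0.208] pointing down, gripper open.
Joint ranges: [-2.96, 2.96], [-0.34, 2.1], [-1.41, 1.46], [0.24, 2.44], [-1.37, 4.51], [0.17, 1.92], [-2.96, 2.96]. Speed limits (rad/s): [2.39, 2.39, 3.14, 3.14, 3.14, 3.14, 3.14].

### API

Orientations are given as a unit quaternion [w, x, y, z].
In Python, from station import bot, imaging gives the robot as it stands.
- The arm moves only by the tool move_arm, never from a script. Its argument "commands" is a list that holds one entry, the list of rows, each a list of 7 numbers: the shift along the tool's x, y, z in m, then the turn, a rotation vector about the tool's x, y, z in degrees, then the finger opening in m, from 0 to 0.0854. In form: [[[x, y, z, rx, ry, rz, grip], ...]]. A call has 1 to 20 rows; each row shifts and turns the commanded pose from where the row before left it, along the tool's axes as they then stand; what a row does not reach is not made up. A row lasts 1/8 s, in which the tool goes at most 62.5 mm and 10.7 degrees, less where a joint would pass 70% of its speed; a pose out of reach is approached as far as the arm can. A call is refused whole if a number of a shift passes 0.0625 or a number of a turn 10.7, either way. A call with a gripper value outside its range is refused whole. The fingers move at their own pace and stop on an object; "squeeze" is the grip in N (left out, the last holds). Time passes only in rows, so rows that do not move let the fingers close. It gives the time, the measured TCP pose, the force, the opening and the grip force at its end, in the units of the state.
- bot.get_obs(): the state, without advancing time (a new reading comes with each control period).
- imaging.read_camera(name): name is "scene" or "top"; returns the picture (384x512x3 uint8, red, green, blue); there is no depth.
- imaging.calibration(name): a dict with "intrinsics" (3x3 intrinsics, pixels), "k1" (the pictures are not rectified: a ray, as slopes to the right and down, at radius r is drawn at 1 + k1 r^2 times it, then the intrinsics apply), "extrinsics" (4x4, takes a point from camera to world coordinates). Camera axes: x right, y down, z forward; pixel columns grow to the right and rows downward; lengths in m; the calibration is good to about 2 mm. A picture is of the moment at which its call begins. calibration takes no time and is no camera call.
- bot.hand_in(): hands the job in; it is judged then, once.
The state is a dict: "t": time; "q": joint angles; "joint_vel": joint speeds; "joint_torque": joint torques, N m; "eef_pos": TCP position; "tool_rot": TCP orientation; "contact_force": force on the tool from outside, world axes, zero at the start; "torque": the same for the moment, N m; "gripper_width": opening from 0.0 (shut) to 1.0 (fully open); "grasp_force": force on a finger pad.
Only numpy, scipy, OpenCV 4.12 (cv2) and the standard library are available. Lean on these libraries where they do the work, as an engineer would, in place of code of your own. Each camera call takes 0.05 s, during which the arm holds its last target. There are 200 camera calls.

## Working session

There is one attempt and no reset: what is moved stays moved. The work goes in short steps, Python scripts to look and compute and a tool call to move; the robot and the scene stay as the last step left them, time stands still between calls to the robot, and variables do not carry over. Pictures are saved under pics/ and viewed, at most 10 in all, crops included, and the job is handed in when it is done.

Besides the shell and the picture viewer there is one more tool, called after "Request:" in YAML: its name, and indented under it one key for each argument. move_arm: Moves the arm, as the interface text tells. Its arguments: {"type":"object","properties":{"commands":{"type":"array","items":{"type":"array","items":{"type":"array","items":{"type":"number"}}}},"squeeze":{"type":"number"}},"required":["commands"]}

```bash
mkdir -p pics
python3 - <<'E'
from station import bot, imaging
import cv2
for n in("scene","top"):
    im=imaging.read_camera(n); cv2.imwrite(f"pics/{n}0.png",im[:,:,::-1]); 
    c=imaging.calibration(n); print(n,c["intrinsics"],c["k1"],c["extrinsics"])
o=bot.get_obs(); print(o["t"],o["eef_pos"],o["tool_rot"],o["contact_force"])
E
```

```text
scene [[476.76436165   0.         257.82646543]
 [  0.         476.76436165 189.37362634]
 [  0.           0.           1.        ]] -0.047116218043462506 [[-0.65639153  0.62234639 -0.42642131  0.96736981]
 [ 0.7542963   0.53113746 -0.38591462  0.4538639 ]
 [-0.01368424 -0.5749591  -0.8180677   1.22366903]
 [ 0.          0.          0.          1.        ]]
top [[494.01418942   0.         254.69928378]
 [  0.         494.01418942 189.20499142]
 [  0.           0.           1.        ]] -0.16190699352749455 [[-2.16913343e-02 -9.92852288e-01  1.17361919e-01  2.35135271e-01]
 [-9.99764715e-01  2.15426705e-02 -2.53524217e-03 -1.02167077e-01]
 [-1.11681745e-05 -1.17389299e-01 -9.93085974e-01  1.55543205e+00]
 [ 0.00000000e+00  0.00000000e+00  0.00000000e+00  1.00000000e+00]]
0.1 [ 0.16997939 -0.65263636  0.20701761] [-8.33625579e-04  9.91896257e-01  1.27047616e-01 -1.53355149e-04] [ 0.08861046 -0.29555202  0.56931725]
```

View pics/scene0.png

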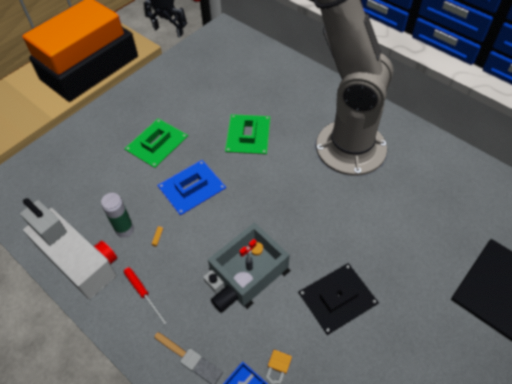

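View pics/top0.png

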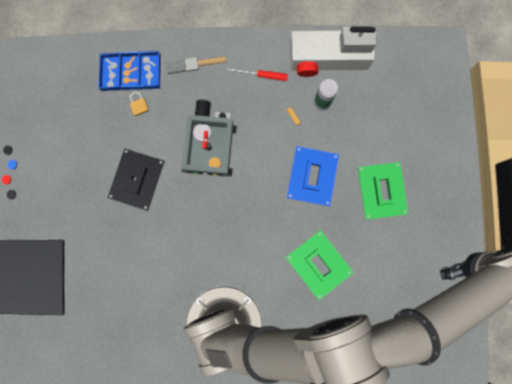

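Candidates in the top view:
- Blue slotted plate at (313,176). This is the one I want.
- Green look-alikes at (383,190) and (320,264).
- Black cover at (136,180).
- Blue tray at (130,70).

The machine is at (208,140), with its red nut at about (205,140). Next I'll make metric orthophotos for a close check.

```bash
cat > h.py <<'E'
from station import bot, imaging
import cv2, numpy as np
def project(n,P):
    c=imaging.calibration(n); E=np.linalg.inv(c["extrinsics"]); p=np.asarray(P,float).reshape(-1,3)@E[:3,:3].T+E[:3,3]
    s=p[:,:2]/p[:,2:]; s=s*(1+c["k1"]*(s**2).sum(1,keepdims=True)); K=c["intrinsics"]
    return s*[K[0,0],K[1,1]]+K[:2,2]
def ortho(n,im,c,z,half=0.15,res=0.0005):
    # rows: decreasing x, cols: decreasing y ; returns image seen from above
    N=int(2*half/res); a=half-(np.arange(N)+.5)*res
    X,Y=np.meshgrid(c[0]+a,c[1]+a,indexing='ij')
    uv=project(n,np.stack([X,Y,np.full_like(X,z)],-1)).astype(np.float32).reshape(N,N,2)
    return cv2.remap(im,uv,None,cv2.INTER_CUBIC)
def px2w(p,c,half=0.15,res=0.0005): return np.array([c[0]+half-(p[1]+.5)*res, c[1]+half-(p[0]+.5)*res])
def blue(o): 
    h=cv2.cvtColor(o,cv2.COLOR_RGB2HSV); return ((h[...,0]>100)&(h[...,0]<130)&(h[...,1]>130)&(h[...,2]>60)).astype(np.uint8)
def red(o):
    h=cv2.cvtColor(o,cv2.COLOR_RGB2HSV); return (((h[...,0]<6)|(h[...,0]>172))&(h[...,1]>150)&(h[...,2]>80)).astype(np.uint8)
def rect(m,c):
    cs,_=cv2.findContours(m,cv2.RETR_EXTERNAL,cv2.CHAIN_APPROX_NONE); k=max(cs,key=cv2.contourArea)
    b=cv2.boxPoints(cv2.minAreaRect(k)); w=np.array([px2w(p,c) for p in b])
    e=w[1]-w[0],w[2]-w[1]; l=max(e,key=np.linalg.norm)
    return w.mean(0), sorted(np.linalg.norm(v) for v in e), np.degrees(np.arctan2(l[1],l[0]))
def ray(n,uv,z):
    from scipy.optimize import fsolve
    return fsolve(lambda p: project(n,[p[0],p[1],z])[0]-uv,[0.6,-.2])
E
python3 - <<'E'
from h import *
I={n:imaging.read_camera(n) for n in("top","scene")}
cc=ray("top",(313,176),.005); cm=ray("top",(208,140),.08); print(cc,cm)
t=[]
for n in I:
    o=ortho(n,I[n],cc,.005); print(n,"cover",rect(blue(o),cc))
    m=ortho(n,I[n],cm,.08); r=ortho(n,I[n],cm,.144); print("nut top plane",rect(red(r),cm))
    t.append(np.hstack([cv2.resize(x,(390,300)[1:]*2) for x in(o,m)]))
cv2.imwrite("pics/o1.png",np.vstack(t)[:,:,::-1])
E
```

```text
[ 0.45659099 -0.2922716 ] [0.56381287 0.03331235]
top cover (array([ 0.45806706, -0.29133162]), [np.float64(0.1397787068814761), np.float64(0.1698800092336138)], np.float64(-12.26477639693558))
nut top plane (array([0.53654057, 0.03833956]), [np.float64(0.012686706145310025), np.float64(0.020199257345485912)], np.float64(-5.710542668127497))
scene cover (array([ 0.45807701, -0.28943085]), [np.float64(0.1444267948345426), np.float64(0.17272228872445775)], np.float64(-12.209119610168631))
nut top plane (array([0.55565648, 0.04325265]), [np.float64(0.021266853480952683), np.float64(0.05709443518349236)], np.float64(-6.809053060614952))
```

View pics/o1.png

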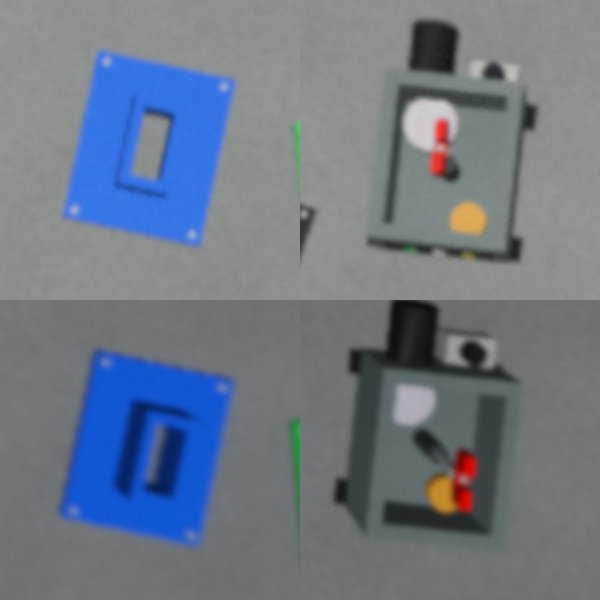

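The top-left panel shows the blue plate with the long slot, which confirms the choice: centre (0.458,-0.291), yaw -12.2°, and a fitted size of 140x170 mm that matches. The right panels show the machine at about (0.564,0.033), yaw about -6°, with the red nut. I'll refine the machine pose by edge fit and the nut by triangulation.

```bash
cat > fit.py <<'E'
from h import *
from scipy.optimize import minimize, least_squares
from scipy.ndimage import map_coordinates, gaussian_filter
def rectpts(x,y,a,z,L,W,n=80):
    t=np.linspace(-.47,.47,n); p=np.concatenate([np.c_[t*L,0*t+W/2],np.c_[t*L,0*t-W/2],np.c_[0*t+L/2,t*W],np.c_[0*t-L/2,t*W]])
    c,s=np.cos(a),np.sin(a); p=p@np.array([[c,s],[-s,c]])+[x,y]; return np.c_[p,np.full(len(p),z)]
def fit(I,rects,x0,names=("top","scene")):
    best=np.array(x0)
    for sg in(2,.9):
        G={}
        for n in names:
            g=gaussian_filter(I[n].astype(float),(sg,sg,0)); G[n]=np.sqrt(sum((d**2).sum(2) for d in np.gradient(g,axis=(0,1))))
        f=lambda v:-sum(map_coordinates(G[n],project(n,rectpts(*v[:2],v[2],z,L,W))[:,::-1].T,order=1).mean() for n in names for z,L,W in rects)
        r=minimize(f,best,method="Nelder-Mead",options=dict(initial_simplex=best+np.array([[0,0,0],[.006,0,0],[0,.006,0],[0,0,.05]]),xatol=1e-5)); best=r.x
    return best,r.fun
def nut(I):
    uv={}
    for n in I:
        m=red(I[n]); k,lab,st,ce=cv2.connectedComponentsWithStats(cv2.dilate(m,np.ones((3,3))))
        p=project(n,[.56,.035,.131])[0]; ok=[i for i in range(1,k) if np.hypot(*(ce[i]-p))<25]
        ys,xs=np.where((m>0)&np.isin(lab,ok)); uv[n]=np.c_[xs,ys]
    r=least_squares(lambda P:np.concatenate([project(n,P)[0]-uv[n].mean(0) for n in uv]),[.56,.035,.131])
    return r.x,np.abs(r.fun).max(),{n:len(v) for n,v in uv.items()},uv
E
python3 - <<'E'
from fit import *
I={n:imaging.read_camera(n) for n in("top","scene")}
R=[(.08,.17,.14),(.08,.14,.11)]
for nm in(("top",),("scene",),("top","scene")): print(nm,fit(I,R,(.564,.033,-.105),nm))
print("cover",fit(I,[(.005,.17,.14)],(.458,-.291,-.213),("top",)),fit(I,[(.005,.17,.14)],(.458,-.291,-.213)))
P,e,k,uv=nut(I); print("nut",P,e,k)
u=uv["top"]; w=np.array([ray("top",q,P[2]) for q in u]); w-=w.mean(0); v=np.linalg.svd(w)[2][0]; print("nut yaw",np.degrees(np.arctan2(v[1],v[0])))
E
```

```text
('top',) (array([ 0.56852417,  0.02379496, -0.13327161]), np.float64(-42.5866519687286))
('scene',) (array([ 0.56982804,  0.03749285, -0.11746291]), np.float64(-37.2771558819976))
('top', 'scene') (array([ 0.56808006,  0.02363668, -0.13145986]), np.float64(-72.4951021093758))
cover (array([ 0.45809518, -0.29130309, -0.21330445]), np.float64(-34.11472373833842)) (array([ 0.45813441, -0.29062719, -0.21205774]), np.float64(-67.35498738930112))
nut [0.55191503 0.03774652 0.12994113] 0.23135250214551206 {'top': 40, 'scene': 112}
nut yaw 176.39398917885052
```

Run:
```python
from fit import *
I={n:imaging.read_camera(n) for n in("top","scene")}
R=[(.08,.17,.14),(.08,.14,.11)]
im={}
for nm in(("top",),("scene",),("top","scene")):
    b=fit(I,R,(.553,.037,-.1),nm); print(nm,b)
# overlay
for n in I:
    J=cv2.resize(I[n],None,fx=4,fy=4,interpolation=cv2.INTER_CUBIC)
    for z,L,W in R:
        for p in project(n,rectpts(*b[0],z,L,W)): cv2.circle(J,tuple(int(q) for q in p*4+1.5),1,(255,255,0),-1)
    q=project(n,[.553,.037,.1])[0]*4; im[n]=J[int(q[1])-200:int(q[1])+200,int(q[0])-200:int(q[0])+200]
cv2.imwrite("pics/ov.png",np.hstack(list(im.values()))[:,:,::-1])
```

```text
('top',) (array([ 0.55472454,  0.03899984, -0.11503901]), np.float64(-42.078659555248116))
('scene',) (array([ 0.55383822,  0.0390734 , -0.11146191]), np.float64(-34.94231292078322))
('top', 'scene') (array([ 0.55430503,  0.03905313, -0.11285569]), np.float64(-76.73395550556717))
```

View pics/ov.png

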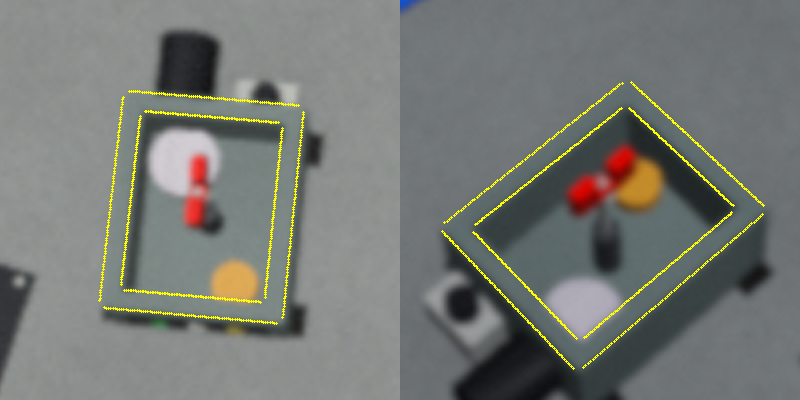

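Overlay: both rim outlines sit on the housing edges in both views, so the machine is at (0.554, 0.039), yaw -6.5°. The triangulated nut height of 0.130 also agrees. Approaching the cover now.

Request:
move_arm:
  commands:
    - [[0, 0, 0, 0, 0, 9, 0.0854], [0, 0, 0, 0, 0, 9, 0.0854], [0, 0, 0, 0, 0, 8.8, 0.0854], [0.0186, -0.0377, 0.0097, 0, 0, 0, 0.0854], [0.0186, -0.0377, 0.0097, 0, 0, 0, 0.0854], [0.0186, -0.0377, 0.0097, 0, 0, 0, 0.0854], [0.0186, -0.0377, 0.0097, 0, 0, 0, 0.0854], [0.0186, -0.0377, 0.0097, 0, 0, 0, 0.0854], [0.0186, -0.0377, 0.0097, 0, 0, 0, 0.0854], [0.0186, -0.0377, 0.0097, 0, 0, 0, 0.0854], [0.0186, -0.0377, 0.0097, 0, 0, 0, 0.0854], [0.0186, -0.0377, 0.0097, 0, 0, 0, 0.0854], [0.0186, -0.0377, 0.0097, 0, 0, 0, 0.0854], [0.0186, -0.0377, 0.0097, 0, 0, 0, 0.0854], [0, 0, 0, 0, 0, 0, 0.0854], [0, 0, 0, 0, 0, 0, 0.0854]]

```text
t: 2.4
eef_pos: [0.4575, -0.2916, 0.1013]
tool_rot: [0.0, 0.994, -0.106, -0.0]
contact_force: [0.5, -0.5, 0.4]
gripper_width: 1.003
grasp_force: 0.0
```

```bash
cat > go.py <<'E'
import sys, numpy as np
from station import bot
from scipy.spatial.transform import Rotation as R
# go.py x y z yawdeg : shift (tool axes) and turn to the target, tool down with tool x at yaw
o=bot.get_obs(); w,x,y,z=o["tool_rot"]; T=R.from_quat([x,y,z,w])
t=list(map(float,sys.argv[1:5])); G=R.from_euler("z",t[3],degrees=True)*R.from_quat([1,0,0,0])
print("t",round(o["t"],2),"pos",o["eef_pos"].round(4),"F",np.round(o["contact_force"],1),"M",np.round(o["torque"],2),"w",round(o["gripper_width"],3),"g",round(o["grasp_force"],1))
print("shift mm",(T.inv().apply(np.array(t[:3])-o["eef_pos"])*1e3).round(1),"turn deg",(T.inv()*G).as_rotvec(degrees=True).round(2))
E
python3 go.py .458 -.291 .010 -12.2
```

```text
t 2.4 pos [ 0.4575 -0.2916  0.1013] F [ 0.5 -0.5  0.4] M [-0.03  0.    0.02] w 1.003 g 0.0
shift mm [ 0.3 -0.7 91.3] turn deg [ 0.03  0.   -0.  ]
```

Request:
move_arm:
  commands:
    - [[0, -0.0007, 0.025, 0, 0, 0, 0.0854], [0, 0, 0.025, 0, 0, 0, 0.0854], [0, 0, 0.025, 0, 0, 0, 0.0854], [0, 0, 0.016, 0, 0, 0, 0.0854], [0, 0, 0, 0, 0, 0, 0.0854], [0, 0, 0, 0, 0, 0, 0.04], [0, 0, 0, 0, 0, 0, 0.04], [0, 0, 0, 0, 0, 0, 0.04], [0, 0, 0, 0, 0, 0, 0.04], [0, 0, 0, 0, 0, 0, 0.04], [0, 0, 0, 0, 0, 0, 0.04]]
  squeeze: 50

```text
t: 3.78
eef_pos: [0.4579, -0.2904, 0.0102]
tool_rot: [0.0, 0.994, -0.106, -0.0]
contact_force: [-0.4, 0.1, 0.2]
gripper_width: 0.466
grasp_force: 0.0
```

```bash
python3 go.py .458 -.291 .20 -12.2
```

```text
t 3.77 pos [ 0.4579 -0.2904  0.0102] F [-0.4  0.1  0.2] M [ 0.03  0.02 -0.04] w 0.466 g 0.0
shift mm [   0.2    0.5 -189.8] turn deg [ 0.  0. -0.]
```

Run:
```python
from h import *
t=[]
for n in("top","scene"):
    im=imaging.read_camera(n); q=project(n,[.458,-.291,.02])[0].astype(int)
    t.append(cv2.resize(im[q[1]-60:q[1]+60,q[0]-60:q[0]+60],(400,400),interpolation=cv2.INTER_CUBIC))
cv2.imwrite("pics/g1.png",np.hstack(t)[:,:,::-1])
```

```text
(no output)
```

View pics/g1.png

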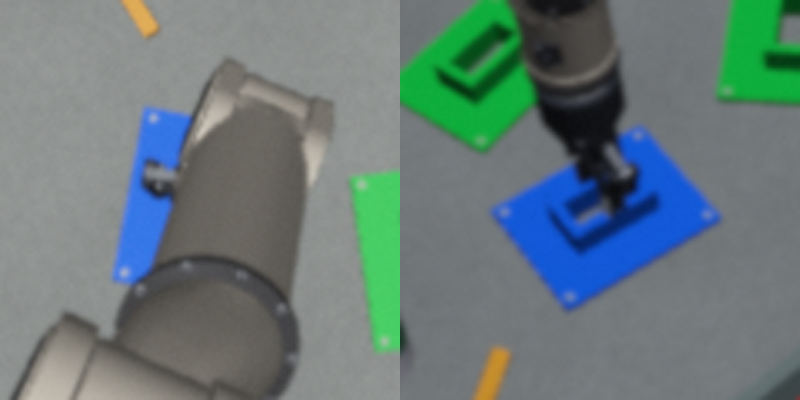

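The fingers straddle the collar, but they have only reached the commanded opening and carry no grip force. I'll close them further.

Request:
move_arm:
  commands:
    - [[0, 0, 0, 0, 0, 0, 0.0], [0, 0, 0, 0, 0, 0, 0.0], [0, 0, 0, 0, 0, 0, 0.0], [0, 0, 0, 0, 0, 0, 0.0], [0, 0, 0, 0, 0, 0, 0.0]]
  squeeze: 50

```text
t: 4.5
eef_pos: [0.4579, -0.2904, 0.0102]
tool_rot: [-0.0, 0.994, -0.106, -0.0]
contact_force: [-0.0, 0.0, -0.0]
gripper_width: 0.003
grasp_force: 0.0
```

Run:
```python
from h import *
n="scene"; im=imaging.read_camera(n); q=project(n,[.458,-.291,.04])[0].astype(int)
J=cv2.resize(im[q[1]-40:q[1]+40,q[0]-50:q[0]+50],None,fx=8,fy=7.5,interpolation=cv2.INTER_CUBIC)
for P,c in(((.4579,-.2904,.0102),(255,255,0)),((.458,-.291,.033),(255,0,255))):
    p=(project(n,P)[0]-q+[50,40])*[8,7.5]; cv2.circle(J,tuple(p.astype(int)),4,c,-1)
cv2.imwrite("pics/g2.png",J[:,:,::-1])
```

```text
(no output)
```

View pics/g2.png

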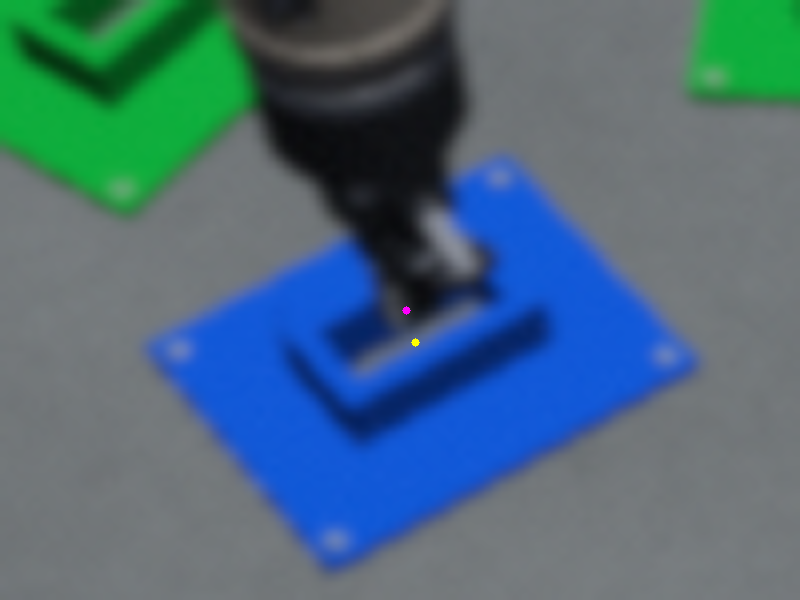

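Request:
move_arm:
  commands:
    - [[0, 0, -0.035, 0, 0, 0, 0.0], [0, 0, -0.035, 0, 0, 0, 0.0], [0, 0, 0, 0, 0, 0, 0.0]]

```text
t: 4.92
eef_pos: [0.4598, -0.2915, 0.0828]
tool_rot: [0.001, 0.994, -0.106, 0.003]
contact_force: [0.0, -0.7, 0.2]
gripper_width: -0.0
grasp_force: 0.0
```

Run:
```python
from fit import *
n="scene"; im=imaging.read_camera(n); e=bot.get_obs()["eef_pos"]; print(e)
print("cover",fit({n:im},[(.005,.17,.14)],(.458,-.291,-.213),(n,)))
q=project(n,e)[0].astype(int)
J=cv2.resize(im[q[1]-40:q[1]+40,q[0]-50:q[0]+50],None,fx=8,fy=7.5,interpolation=cv2.INTER_CUBIC)
for dz in(0,.01,.02,.03):
    p=(project(n,e+[0,0,dz])[0]-q+[50,40])*[8,7.5]; cv2.circle(J,tuple(p.astype(int)),3,(255,255,0),-1)
cv2.imwrite("pics/g3.png",J[:,:,::-1])
```

```text
[ 0.45870534 -0.29089076  0.08125187]
cover (array([ 0.45814339, -0.28965836, -0.2096084 ]), np.float64(-34.88531083210604))
```

View pics/g3.png

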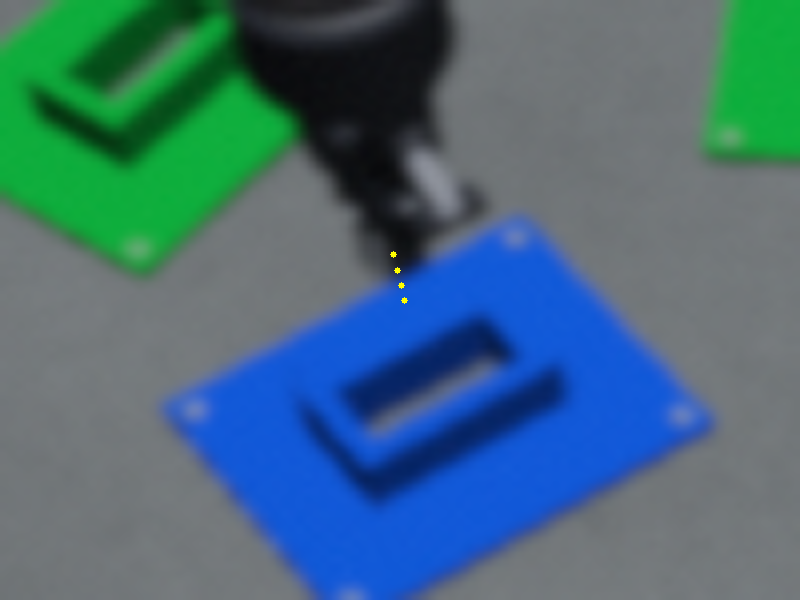

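The shut fingertips sit about 20 mm above the reported TCP: the tip at (395,272) lies on the +20 mm mark. That explains why the fingers closed just over the collar rim at 33 mm, and the cover has not moved. I'll correct by going 20 mm lower, guarded by the force reading.

Request:
move_arm:
  commands:
    - [[0, 0, 0, 0, 0, 0, 0.0854], [0, 0, 0, 0, 0, 0, 0.0854], [0, 0, 0, 0, 0, 0, 0.0854], [0, 0, 0.02, 0, 0, 0, 0.0854], [0, 0, 0.02, 0, 0, 0, 0.0854], [0, 0, 0.02, 0, 0, 0, 0.0854], [0, 0, 0.01, 0, 0, 0, 0.0854], [0, 0, 0.008, 0, 0, 0, 0.0854], [0, 0, 0.006, 0, 0, 0, 0.0854], [0, 0, 0.004, 0, 0, 0, 0.0854], [0, 0, 0, 0, 0, 0, 0.0854], [0, 0, 0, 0, 0, 0, 0.0854]]

```text
t: 6.48
eef_pos: [0.4582, -0.2906, -0.0075]
tool_rot: [0.0, 0.994, -0.106, 0.0]
contact_force: [-0.3, -0.4, 0.1]
gripper_width: 1.0
grasp_force: 0.0
```

Request:
move_arm:
  commands:
    - [[0, 0, 0.002, 0, 0, 0, 0.0], [0, 0, 0, 0, 0, 0, 0.0], [0, 0, 0, 0, 0, 0, 0.0], [0, 0, 0, 0, 0, 0, 0.0], [0, 0, 0, 0, 0, 0, 0.0], [0, 0, 0, 0, 0, 0, 0.0]]
  squeeze: 70

```text
t: 7.22
eef_pos: [0.4581, -0.2905, -0.0094]
tool_rot: [0.0, 0.994, -0.106, 0.0]
contact_force: [-2.1, 1.1, 5.7]
gripper_width: 0.587
grasp_force: 74.0
```

Gripped: the opening is about 50 mm at 74 N. Now lift and carry it over the machine, keeping well above the nut.

Request:
move_arm:
  commands:
    - [[0, 0, -0.015, 0, 0, 0, 0.0], [0, 0, -0.03, 0, 0, 0, 0.0], [0, 0, -0.033, 0, 0, 0, 0.0], [0, 0, -0.033, 0, 0, 0, 0.0], [0, 0, -0.033, 0, 0, 0, 0.0], [0, 0, -0.033, 0, 0, 0, 0.0], [0.001, -0.0148, 0, 0, 0, 0, 0.0], [0.0022, -0.03, 0, 0, 0, 0, 0.0], [0.0022, -0.03, 0, 0, 0, 0, 0.0], [0.0022, -0.03, 0, 0, 0, 0, 0.0], [0.0022, -0.03, 0, 0, 0, 0, 0.0], [0.0022, -0.03, 0, 0, 0, 0, 0.0], [0.0022, -0.03, 0, 0, 0, 0, 0.0], [0.0022, -0.03, 0, 0, 0, 0, 0.0], [0.0022, -0.03, 0, 0, 0, 0, 0.0], [0.0022, -0.03, 0, 0, 0, 0, 0.0], [0.0022, -0.03, 0, 0, 0, 0, 0.0], [0.0015, -0.027, 0, 0, 0, 0, 0.0], [0, 0, 0, 0, 0, -5.75, 0.0], [0, 0, 0, 0, 0, 0, 0.0]]

```text
t: 9.72
eef_pos: [0.5526, 0.0394, 0.1657]
tool_rot: [0.0, 0.998, -0.056, -0.001]
contact_force: [0.8, -0.5, -3.2]
gripper_width: 0.589
grasp_force: 73.8
```

```bash
python3 go.py .554 .0388 .0706 -6.45
python3 - <<'E'
from fit import *
I={n:imaging.read_camera(n) for n in("top","scene")}
e=bot.get_obs()["eef_pos"]; z0=e[2]+.0094
for z in(z0-.01,z0,z0+.01):
    print(z.round(3),[fit(I,[(z+.005,.17,.14),(z,.17,.14)][:1],(e[0],e[1],-.1126),(n,)) for n in I])
o=np.hstack([ortho(n,I[n],e[:2],z0+.005,res=.00075) for n in I]); cv2.imwrite("pics/h1.png",o[:,:,::-1])
E
```

```text
t 9.72 pos [0.5526 0.0394 0.1657] F [ 0.8 -0.5 -3.2] M [-0.03 -0.01 -0.02] w 0.589 g 73.8
shift mm [ 1.7  0.4 95.1] turn deg [0.02 0.17 0.04]
0.166 [(array([ 0.55606968,  0.03802004, -0.11202601]), np.float64(-16.20968137822008)), (array([ 0.5497723,  0.0357052, -0.1145825]), np.float64(-31.699430524080253))]
0.176 [(array([ 0.55336553,  0.03779587, -0.11941747]), np.float64(-16.22800350267265)), (array([ 0.5534277 ,  0.03936223, -0.11311199]), np.float64(-32.79228682174219))]
0.186 [(array([ 0.5504676 ,  0.03723741, -0.11934605]), np.float64(-16.233191536440263)), (array([ 0.55714747,  0.04305615, -0.11136354]), np.float64(-32.994681280151056))]
```

View pics/h1.png

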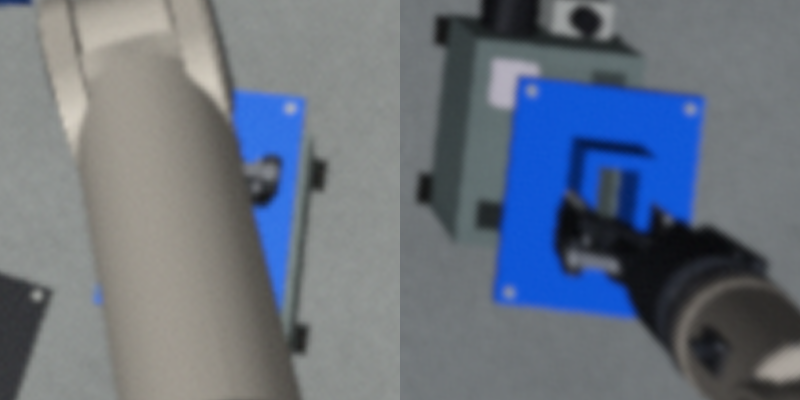

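The held cover fits at (0.553, 0.039), yaw -6.5°, in both views at the expected height, so it is level and over the machine. Descending.

Request:
move_arm:
  commands:
    - [[0.0005, 0, 0.01, 0, 0, 0, 0.0], [0, 0, 0.015, 0, 0, 0, 0.0], [0, 0, 0.015, 0, 0, 0, 0.0], [0, 0, 0.015, 0, 0, 0, 0.0], [0, 0, 0.015, 0, 0, 0, 0.0], [0, 0, 0.012, 0, 0, 0, 0.0], [0, 0, 0, 0, 0, 0, 0.0], [0, 0, 0, 0, 0, 0, 0.0]]

```text
t: 10.82
eef_pos: [0.555, 0.0385, 0.0856]
tool_rot: [-0.0, 0.998, -0.056, 0.0]
contact_force: [-0.8, 0.2, -3.5]
gripper_width: 0.588
grasp_force: 73.7
```

```bash
python3 go.py .554 .0388 .0706 -6.45
```

```text
t 10.82 pos [0.555  0.0385 0.0856] F [-0.8  0.2 -3.5] M [-0.02 -0.01  0.03] w 0.588 g 73.7
shift mm [-1.1 -0.2 15. ] turn deg [-0.01 -0.04 -0.  ]
```

Request:
move_arm:
  commands:
    - [[-0.001, 0, 0.005, 0, 0, 0, 0.0], [0, 0, 0.005, 0, 0, 0, 0.0], [0, 0, 0.002, 0, 0, 0, 0.0], [0, 0, 0.001, 0, 0, 0, 0.0], [0, 0, 0.001, 0, 0, 0, 0.0], [0, 0, 0.0005, 0, 0, 0, 0.0], [0, 0, 0, 0, 0, 0, 0.0], [0, 0, 0, 0, 0, 0, 0.0]]

```text
t: 11.82
eef_pos: [0.5537, 0.0385, 0.0708]
tool_rot: [-0.0, 0.998, -0.056, 0.0]
contact_force: [0.2, -0.1, -3.1]
gripper_width: 0.586
grasp_force: 73.8
```

Request:
move_arm:
  commands:
    - [[0, 0, 0.0008, 0, 0, 0, 0.0], [0, 0, 0, 0, 0, 0, 0.0], [0, 0, 0, 0, 0, 0, 0.0]]

```text
t: 12.2
eef_pos: [0.5538, 0.0385, 0.0706]
tool_rot: [0.0, 0.998, -0.056, 0.0]
contact_force: [-3.3, -0.1, 5.1]
gripper_width: 0.592
grasp_force: 74.8
```

Contact: the cover is seated on the rim. Release and rise.

Request:
move_arm:
  commands:
    - [[0, 0, 0, 0, 0, 0, 0.0854], [0, 0, 0, 0, 0, 0, 0.0854], [0, 0, 0, 0, 0, 0, 0.0854], [0, 0, 0, 0, 0, 0, 0.0854], [0, 0, -0.02, 0, 0, 0, 0.0854], [0, 0, -0.04, 0, 0, 0, 0.0854], [0, 0, -0.05, 0, 0, 0, 0.0854], [-0.03, 0.06, -0.05, 0, 0, 0, 0.0854], [-0.03, 0.06, 0, 0, 0, 0, 0.0854], [0, 0.06, 0, 0, 0, 0, 0.0854], [0, 0.06, 0, 0, 0, 0, 0.0854], [0, 0.06, 0, 0, 0, 0, 0.0854], [0, 0, 0, 0, 0, 0, 0.0854]]

```text
t: 13.82
eef_pos: [0.4702, -0.2403, 0.2172]
tool_rot: [0.001, 0.998, -0.061, -0.0]
contact_force: [-0.5, 1.1, 0.3]
gripper_width: 0.998
grasp_force: 0.0
```

```bash
python3 go.py .554 .0388 .13 -6.45
python3 - <<'E'
from fit import *
I={n:imaging.read_camera(n) for n in("top","scene")}
for n in I: print(n,"plate",fit(I,[(.085,.17,.14)],(.554,.039,-.1126),(n,)))
P,e,k,uv=nut(I); print("nut",P,e,k)
for n in uv:
    w=np.array([ray(n,q,.131) for q in uv[n]]); w-=w.mean(0); v=np.linalg.svd(w)[2][0]; print(n,"nut yaw",np.degrees(np.arctan2(v[1],v[0]))%180)
o=np.hstack([ortho(n,I[n],(.554,.039),.085,half=.12,res=.0006) for n in I]); cv2.imwrite("pics/p1.png",o[:,:,::-1])
E
```

```text
t 13.82 pos [ 0.4702 -0.2403  0.2172] F [-0.5  1.1  0.3] M [ 0.04 -0.    0.05] w 0.998 g 0.0
shift mm [  49.3 -287.4   86.6] turn deg [ 0.12  0.01 -0.52]
top plate (array([ 0.5541467,  0.0370911, -0.116635 ]), np.float64(-41.9832740426578))
scene plate (array([ 0.55423985,  0.03896953, -0.11197383]), np.float64(-37.92014939432085))
nut [0.55393385 0.03946102 0.12901988] 0.028724877655093906 {'top': 54, 'scene': 83}
top nut yaw 175.44766511062127
scene nut yaw 175.6466179791112
```

View pics/p1.png

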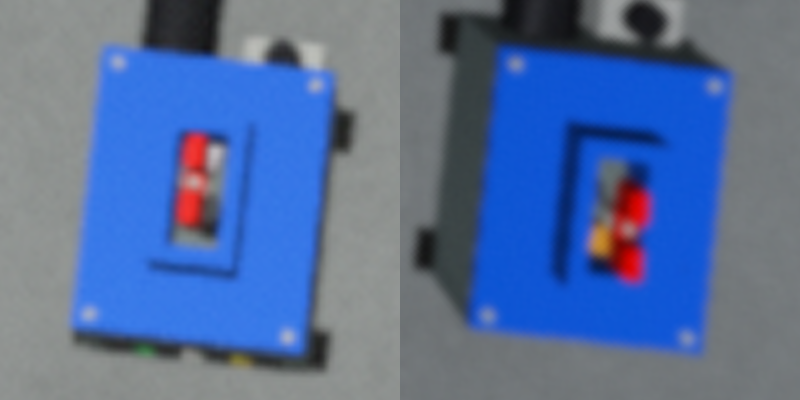

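The cover is seated square, with its centre within 1–2 mm of (0.554, 0.039) and the nut standing in the slot along it. The nut turn needs joint 7 range, so I'll check that first.

Run:
```python
from station import bot
print(bot.get_obs()["q"].round(3))
```

```text
[ 0.379  0.227 -0.042  1.895  0.011  1.021 -1.352]
```

Request:
move_arm:
  commands:
    - [[0, 0, 0, 0, 0, -10.5, 0.06], [0, 0, 0, 0, 0, -10.5, 0.06], [0, 0, 0, 0, 0, -10.5, 0.06], [0, 0, 0, 0, 0, -10.5, 0.06], [0, 0, 0, 0, 0, -10.5, 0.06], [0, 0, 0, 0, 0, -10.5, 0.06], [0, 0, 0, 0, 0, -10.5, 0.06], [0, 0, 0, 0, 0, -10.5, 0.06], [0, 0, 0, 0, 0, -10.5, 0.06], [0, 0, 0, 0, 0, -10.5, 0.06], [0, 0, 0, 0, 0, -10.5, 0.06], [0, 0, 0, 0, 0, -10.5, 0.06], [0, 0, 0, 0, 0, -10.5, 0.06], [0, 0, 0, 0, 0, -10.5, 0.06], [0, 0, 0, 0, 0, -10.5, 0.06], [0, 0, 0, 0, 0, -10.5, 0.06], [0, 0, 0, 0, 0, -10.5, 0.06], [0, 0, 0, 0, 0, 0, 0.06], [0, 0, 0, 0, 0, 0, 0.06]]

```text
t: 16.3
eef_pos: [0.4723, -0.2338, 0.2173]
tool_rot: [0.0, 0.07, 0.998, 0.0]
contact_force: [0.1, 0.7, -0.3]
gripper_width: 0.702
grasp_force: 0.0
```

```bash
python3 go.py .554 .039 .15 173
```

```text
t 16.3 pos [ 0.4723 -0.2338  0.2173] F [ 0.1  0.7 -0.3] M [ 0.03  0.02 -0.  ] w 0.702 g 0.0
shift mm [-42.6 281.5  67.4] turn deg [ 0.01  0.01 -1.06]
```

Request:
move_arm:
  commands:
    - [[0, 0, 0, 0, 0, -1.06, 0.05], [-0.0043, 0.0141, 0, 0, 0, 0, 0.05], [-0.0043, 0.0282, 0, 0, 0, 0, 0.05], [-0.0043, 0.0282, 0, 0, 0, 0, 0.05], [-0.0043, 0.0282, 0, 0, 0, 0, 0.05], [-0.0043, 0.0282, 0, 0, 0, 0, 0.05], [-0.0043, 0.0282, 0, 0, 0, 0, 0.05], [-0.0043, 0.0282, 0, 0, 0, 0, 0.05], [-0.0043, 0.0282, 0, 0, 0, 0, 0.05], [-0.0043, 0.0282, 0, 0, 0, 0, 0.05], [-0.0043, 0.0282, 0, 0, 0, 0, 0.05], [0, 0.0136, 0.02, 0, 0, 0, 0.05], [0, 0, 0.025, 0, 0, 0, 0.05], [0, 0, 0.022, 0, 0, 0, 0.05], [0, 0, 0, 0, 0, 0, 0.05], [0, 0, 0, 0, 0, 0, 0.05]]

```text
t: 18.3
eef_pos: [0.549, 0.0403, 0.1511]
tool_rot: [0.001, 0.06, 0.998, 0.0]
contact_force: [0.5, 0.2, -0.8]
gripper_width: 0.584
grasp_force: 0.0
```

```bash
python3 go.py .554 .039 .099 173
```

```text
t 18.3 pos [0.549  0.0403 0.1511] F [ 0.5  0.2 -0.8] M [-0.01  0.02 -0.02] w 0.584 g 0.0
shift mm [-5.1 -0.7 52.1] turn deg [0.03 0.06 0.12]
```

Request:
move_arm:
  commands:
    - [[-0.005, -0.0007, 0, 0, 0, 0, 0.05], [0, 0, 0.015, 0, 0, 0, 0.05], [0, 0, 0.015, 0, 0, 0, 0.05], [0, 0, 0.012, 0, 0, 0, 0.05], [0, 0, 0.006, 0, 0, 0, 0.05], [0, 0, 0.004, 0, 0, 0, 0.05], [0, 0, 0, 0, 0, 0, 0.05], [0, 0, 0, 0, 0, 0, 0.05]]
  squeeze: 40

```text
t: 19.3
eef_pos: [0.5537, 0.0383, 0.0987]
tool_rot: [0.0, 0.06, 0.998, 0.0]
contact_force: [0.2, 0.5, -0.5]
gripper_width: 0.583
grasp_force: 0.0
```

```bash
python3 go.py .554 .039 .099 173
```

```text
t 19.3 pos [0.5537 0.0383 0.0987] F [ 0.2  0.5 -0.5] M [-0.08 -0.    0.01] w 0.583 g 0.0
shift mm [-0.2  0.7 -0.3] turn deg [0.01 0.04 0.1 ]
```

Request:
move_arm:
  commands:
    - [[0, 0.0004, 0, 0, 0, 0, 0.0], [0, 0, 0, 0, 0, 0, 0.0], [0, 0, 0, 0, 0, 0, 0.0], [0, 0, 0, 0, 0, 0, 0.0], [0, 0, 0, 0, 0, 0, 0.0], [0, 0, 0, 0, 0, 0, 0.0]]
  squeeze: 40

```text
t: 20.05
eef_pos: [0.5536, 0.0391, 0.0985]
tool_rot: [0.0, 0.06, 0.998, 0.0]
contact_force: [-0.5, 2.9, 3.8]
gripper_width: 0.13
grasp_force: 42.3
```

```bash
python3 go.py .554 .039 .099 173
```

```text
t 20.05 pos [0.5536 0.0391 0.0985] F [-0.5  2.9  3.8] M [ 0.55  0.07 -0.01] w 0.13 g 42.3
shift mm [-0.4 -0.  -0.5] turn deg [0.03 0.02 0.13]
```

Nut gripped (11 mm). Turn it clockwise, following it down.

Request:
move_arm:
  commands:
    - [[0, 0, 0.0002, 0, 0, 6, 0.0], [0, 0, 0.0003, 0, 0, 9, 0.0], [0, 0, 0.0003, 0, 0, 9, 0.0], [0, 0, 0.0003, 0, 0, 9, 0.0], [0, 0, 0.0003, 0, 0, 9, 0.0], [0, 0, 0.0003, 0, 0, 9, 0.0], [0, 0, 0.0003, 0, 0, 9, 0.0], [0, 0, 0.0003, 0, 0, 9, 0.0], [0, 0, 0.0003, 0, 0, 9, 0.0], [0, 0, 0, 0, 0, 0, 0.0], [0, 0, 0, 0, 0, 0, 0.0]]

```text
t: 21.42
eef_pos: [0.5545, 0.04, 0.096]
tool_rot: [0.0, 0.674, 0.739, 0.001]
contact_force: [2.7, 5.0, 1.3]
gripper_width: 0.127
grasp_force: 42.0
```

```bash
python3 go.py .554 .039 .096 83.55
```

```text
t 21.43 pos [0.5545 0.04   0.096 ] F [2.7 5.  1.3] M [ 1.12 -0.49 -0.04] w 0.127 g 42.0
shift mm [-1.  -0.6  0. ] turn deg [ 0.13 -0.09 11.76]
```

Request:
move_arm:
  commands:
    - [[0, 0, 0.0003, 0, 0, 6, 0.0], [0, 0, 0, 0, 0, 5, 0.0], [0, 0, 0, 0, 0, 1.5, 0.0], [0, 0, 0, 0, 0, 0, 0.0], [0, 0, 0, 0, 0, 0, 0.0]]

```text
t: 22.05
eef_pos: [0.5548, 0.0401, 0.0957]
tool_rot: [0.0, 0.75, 0.662, 0.002]
contact_force: [3.9, 5.9, 0.3]
gripper_width: 0.126
grasp_force: 42.0
```

```bash
python3 go.py .554 .039 .096 83.55
```

```text
t 22.05 pos [0.5548 0.0401 0.0957] F [3.9 5.9 0.3] M [ 1.13 -0.64  0.19] w 0.126 g 42.0
shift mm [-1.1 -0.6 -0.3] turn deg [ 0.14 -0.11 -0.7 ]
```

Request:
move_arm:
  commands:
    - [[0, 0, 0, 0, 0, 1, 0.0], [0, 0, 0, 0, 0, 1, 0.0], [0, 0, 0, 0, 0, 0, 0.0]]

```text
t: 22.42
eef_pos: [0.5548, 0.04, 0.0957]
tool_rot: [0.0, 0.761, 0.649, 0.001]
contact_force: [2.9, 4.4, -0.2]
gripper_width: 0.125
grasp_force: 43.1
```

```bash
python3 go.py .554 .039 .096 83.55
```

```text
t 22.43 pos [0.5548 0.04   0.0957] F [ 2.9  4.4 -0.2] M [ 0.99 -0.69  0.73] w 0.125 g 43.1
shift mm [-1.2 -0.6 -0.3] turn deg [ 0.15 -0.09 -2.61]
```

The moment rose sharply to 0.73 N m, so the nut is at its stop. Release and retreat.

Request:
move_arm:
  commands:
    - [[0, 0, 0, 0, 0, 0, 0.06], [0, 0, 0, 0, 0, 0, 0.06], [0, 0, 0, 0, 0, 0, 0.06], [0, 0, 0, 0, 0, 0, 0.06], [0, 0, -0.015, 0, 0, 0, 0.06], [0, 0, -0.03, 0, 0, 0, 0.06], [0, 0, -0.04, 0, 0, 0, 0.06], [0, 0, -0.04, 0, 0, 0, 0.06], [-0.04, 0, 0, 0, 0, 0, 0.06], [-0.04, 0, 0, 0, 0, 0, 0.06], [-0.04, 0, 0, 0, 0, 0, 0.06], [-0.04, 0, 0, 0, 0, 0, 0.06], [-0.04, 0, 0, 0, 0, 0, 0.06], [-0.04, 0, 0, 0, 0, 0, 0.06], [-0.04, 0, 0, 0, 0, 0, 0.06], [0, 0, 0, 0, 0, 0, 0.06], [0, 0, 0, 0, 0, 0, 0.06]]

```text
t: 24.55
eef_pos: [0.5081, -0.2369, 0.2211]
tool_rot: [0.0, 0.762, 0.647, 0.0]
contact_force: [-0.0, 0.3, -0.4]
gripper_width: 0.702
grasp_force: 0.0
```

```bash
python3 go.py .554 .039 .096 83.55
python3 - <<'E'
from fit import *
I={n:imaging.read_camera(n) for n in("top","scene")}
for n in I: print(n,"plate",fit(I,[(.085,.17,.14)],(.554,.039,-.1126),(n,)))
P,e,k,uv=nut(I); print("nut",P,e,k)
for n in uv:
    w=np.array([ray(n,q,.128) for q in uv[n]]); w-=w.mean(0); v=np.linalg.svd(w)[2][0]; print(n,"nut yaw",np.degrees(np.arctan2(v[1],v[0]))%180)
o=np.hstack([ortho(n,I[n],(.554,.039),.085,half=.12,res=.0006) for n in I]); cv2.imwrite("pics/p2.png",o[:,:,::-1])
E
```

```text
t 24.55 pos [ 0.5081 -0.2369  0.2211] F [-0.   0.3 -0.4] M [ 0.1  -0.03  0.03] w 0.702 g 0.0
shift mm [279.6   0.3 125.2] turn deg [ 0.05 -0.03 -2.91]
top plate (array([ 0.5541466 ,  0.03708644, -0.11663538]), np.float64(-41.80119406829148))
scene plate (array([ 0.55424167,  0.03897048, -0.11195967]), np.float64(-38.201965484752904))
nut [0.55347149 0.03913632 0.12591386] 0.4611422263720897 {'top': 46, 'scene': 68}
top nut yaw 82.92787879764869
scene nut yaw 82.94512908048357
```

View pics/p2.png

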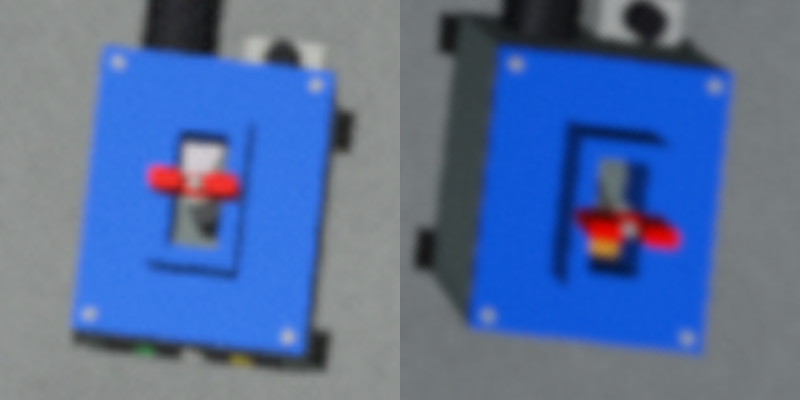

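The wings lie across the slot (yaw 83°, against 83.5° expected). The cover has not moved and the arm is clear.

```bash
python3 -c "
from station import bot
print(bot.hand_in())"
```

```text
the job is handed in; nothing more can be done
None
```

The blue cover is seated flat and square on the machine, the red wing nut is turned clockwise to its stop with its wings across the slot, the black cover was not touched, and the job was handed in at about 25 s with the gripper open and clear.

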